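# Swap the spent cap cassette in a latched dock

### The job

The cap dock still has its spent, empty cassette locked in one of the two bays. Press that bay's yellow release pad so the spent cassette springs loose, take it right out and set it down flat on the table clear of the dock. Then bring the full cassette that stands on the table, keeping it level so no cap spills, and push it into the freed bay until the latch snaps up behind it; leave the other bay's full cassette locked and knock none of the glassware.

Things in the scene. Friction and masses are not known exactly. Their poses are not given: they have to be found in the camera images.
- dock: fixed aluminium base plate, 205 x 248 mm, 14 mm high, two bays side by side and a white housing (66 mm high, from x = 57 mm) along the back. Origin at table height midway between the two bays; x along the bays, inwards; y left seen from the mouth; z up. Base front edge at x = -145 mm. Bays along y = +55 (left) and -55 mm (right). The table left of the dock is bare but for the full cassette.
- spent_cassette: the empty cassette: white plastic block with two empty round pockets in its top, on a grey foot. Foot 86 x 54 x 4 mm, block 86 mm long x 44 mm wide, top 36 mm above the underside; 0.14 kg. Origin at the centre of the underside, x along its length, z up. Both ends alike. It starts locked in the left or the right bay.
- fresh_cassette: the full cassette that stands on the table left of the dock: the same block and foot, with a blue cap on top of each of its two stacks (their tops 39 mm above the underside); 0.16 kg. Origin at the centre of the underside, x along its length, z up. Either end may go in first.
- loaded_cassette: another full cassette, the same as fresh_cassette, locked in the other bay; to be left as it is. Origin at the centre of its underside, x along its length.
- bay_l (a point): middle of the left bay's floor, on the dock at x = 0, y = +55 mm, 14 mm above the table; axes as the dock's. A locked cassette has its origin within 2 mm of it. It can be pushed in at most 4.5 mm beyond this point, where it stops hard; let go, it springs back against the latch nose. Pushing home takes up to about 15 N.
- bay_r (a point): middle of the right bay's floor, on the dock at x = 0, y = -55 mm, 14 mm above the table; axes as the dock's. A locked cassette has its origin within 2 mm of it. It can be pushed in at most 4.5 mm beyond this point, where it stops hard; let go, it springs back against the latch nose. Pushing home takes up to about 15 N.
- pad_l (a point): centre of the top of the yellow press pad of the left bay's latch, 34 mm (along the bay) x 24 mm, 56.5 mm towards the mouth and 53 mm to the left of the bay point. Its top is 38 mm above the table, 29.5 mm when fully pressed. The rail beside it is lower (24 mm), so fingers may overhang it. A spring lifts it again.
- pad_r (a point): centre of the top of the yellow press pad of the right bay's latch, 34 mm (along the bay) x 24 mm, 56.5 mm towards the mouth and 53 mm to the right of the bay point. Its top is 38 mm above the table, 29.5 mm when fully pressed. The rail beside it is lower (24 mm), so fingers may overhang it. A spring lifts it again.
- mouth_l (a point): middle of the mouth of the left bay, 83 mm before the bay point. Inwards from here two black T-slot rails (tops 24 mm above the table) leave a lane 57 mm wide; their lips overhang it 4.5 mm a side, 6 mm above the base: a cassette's foot runs under them, so it cannot be lifted while between them. Outwards, 6 mm high cheeks open out over 43 mm.
- mouth_r (a point): middle of the mouth of the right bay, 83 mm before the bay point. Inwards from here two black T-slot rails (tops 24 mm above the table) leave a lane 57 mm wide; their lips overhang it 4.5 mm a side, 6 mm above the base: a cassette's foot runs under them, so it cannot be lifted while between them. Outwards, 6 mm high cheeks open out over 43 mm.
- nose_l (a point): top of the steel nose of the left bay's latch, 7 mm above the base in the lane, 12 to 23 mm from its middle on the pad's side; it sinks with the pad. Ramp towards the mouth, upright face inwards at 44.5 mm before the bay point: a cassette pushed in rides over it and it snaps up behind the cassette's outer end.
- nose_r (a point): top of the steel nose of the right bay's latch, 7 mm above the base in the lane, 12 to 23 mm from its middle on the pad's side; it sinks with the pad. Ramp towards the mouth, upright face inwards at 44.5 mm before the bay point: a cassette pushed in rides over it and it snaps up behind the cassette's outer end.
- ejector_l (a joint): travel in m of the spring plate at the back of the left bay that pushes its cassette outwards with 2.5 to 4.5 N: 0 fully in, 0.03 fully out; once the latch is pressed it drives the cassette out by about 20 to 25 mm.
- ejector_r (a joint): travel in m of the spring plate at the back of the right bay that pushes its cassette outwards with 2.5 to 4.5 N: 0 fully in, 0.03 fully out; once the latch is pressed it drives the cassette out by about 20 to 25 mm.
- latch_l (a joint): travel of the left bay's latch in m: 0 up (locking), 0.0085 fully pressed; pressing takes about 2 to 8 N.
- latch_r (a joint): travel of the right bay's latch in m: 0 up (locking), 0.0085 fully pressed; pressing takes about 2 to 8 N.
- cabinet_corner (a point): far top corner of the fixed drawer cabinet, a 150 x 240 x 200 mm box standing between the robot and the free table left of the dock: from this corner it reaches 240 mm back towards the robot at 45 deg (-x, -y) and 150 mm to the left (-x, +y). One drawer at this end stands 55 mm out to the right. Pass the hand and its load beyond it or above it.
- mat_corner (a point): far left corner of the fixed thin black tool mat (2.5 mm) under the dock. The mat's left edge runs from here back towards the robot at 45 deg (-x, -y), 300 mm; left of it is bare table, the better place to set the spent cassette down.
- vial: small open glass vial, 30 mm across x 67 mm high, standing behind the dock; not to be disturbed. Origin at the centre of its underside.
- beaker: glass beaker, 68 mm across x 87 mm high, standing at the back left of the table; not to be disturbed. Origin at the centre of its underside.
Things that resemble listed ones, but are neither listed nor needed, are in the scene too. Leave any purple look-alike of the spent_cassette alone.

How it is judged:
On the way, in this order (a step that is already met when the one before it is completed fails the run):
1. the spent cassette has sprung loose: it stands at least 15 mm out of its locked place (x of spent_cassette in the frame of dock below -0.015 m), for 0.1 s.
2. the spent cassette lies flat on the table, clear of the dock (height (world z) of spent_cassette between -0.01 and 0.008 m and angle between spent_cassette's own z axis and vertical below 0.08 rad and linear speed of spent_cassette below 0.02 m/s), for 0.1 s.
3. the full cassette is locked in the freed bay, the latch up behind it (((distance between fresh_cassette and bay_l below 0.007 m and angle between the z axis of fresh_cassette and the z axis of dock, either way round below 0.06 rad and value of joint latch_l below 0.0025 m) or (distance between fresh_cassette and bay_r below 0.007 m and angle between the z axis of fresh_cassette and the z axis of dock, either way round below 0.06 rad and value of joint latch_r below 0.0025 m))), for 0.2 s.
At the end, for the whole second after the job is handed in: Full cassette in the freed bay: origin within 7 mm of the bay point, level (0.06 rad), that bay's latch up (under 2.5 mm). Spent cassette flat (0.08 rad), at rest, on the table or mat, underside under 8 mm high. Other full cassette within 10 mm of its start (all of step 2 and ((distance between fresh_cassette and bay_l below 0.007 m and angle between the z axis of fresh_cassette and the z axis of dock, either way round below 0.06 rad and value of joint latch_l below 0.0025 m) or (distance between fresh_cassette and bay_r below 0.007 m and angle between the z axis of fresh_cassette and the z axis of dock, either way round below 0.06 rad and value of joint latch_r below 0.0025 m)) and linear speed of fresh_cassette below 0.02 m/s and distance of loaded_cassette from where it was at the start of the episode below 0.01 m); the robot touches nothing.
It fails at once if the other full cassette is released or shifted by more than 15 mm (distance of loaded_cassette from where it was at the start of the episode above 0.015 m).
It fails at once if the full cassette is tipped by more than 0.6 rad, so that its caps would spill (angle between fresh_cassette's own z axis and vertical above 0.6 rad).
It fails at once if the glass vial or the beaker is knocked (tipped by more than 0.3 rad or shifted by more than 40 mm) (angle between any of vial, beaker's own z axis and vertical above 0.3 rad or distance of any of vial, beaker from where it was at the start of the episode above 0.04 m).
It also fails if it takes over 67 s, if anything falls off the work surface, if the arm or the gripper's body presses on something with over 40 N, if the wrist force passes 120 N, or if a joint passes its speed limit or range.

### The arm

A 6-joint arm with a two-finger parallel gripper is mounted at the origin on a cart in front of the work surface, level with it; the furniture and walls round the work are solid. World frame = base frame: x ahead of the robot, y to its left, z up, the work surface at z = 0. Lengths are in m, angles in rad, forces in N, time in s.
With the tool pointing down it reaches from about 0.3 to 0.95 m from the base axis. Payload 3.1 kg.
Tool frame: the origin (TCP) lies on the mounting face of the last link; the fingertips stand 173 mm ahead of it and the grasp point (between the pads) lies manip.tcp_to_grasp ahead of it (manip.tcp_to_grasp is the distance from the TCP to the grasp point, in m); x points along the fingers, z is the direction in which the jaws open and shut, and the axes are right-handed (so a half turn about x gives the same grasp; the last joint's range is limited). The gripper opens to 85 mm and grips with 20 to 120 N. Pads are 22 mm wide; open, the fingers measure 114 mm over their backs; the gripper's body (76 mm by 85 mm) begins 54 mm behind the grasp point. The pads swing forward as they close: fully open they stand 13 mm farther back than shut.
Start: joints at [-1.295, 0.308, 1.634, -0, 1.2, -0.07], TCP at [0.212, -0.588, 0.405] pointing down, gripper open.
Joint ranges: [-3.06, 3.06], [-0.79, 1.96], [0.05, 2.63], [-1.19, 4.34], [0.05, 2.64], [-2.94, 2.94]. Speed limits (rad/s): [2.79, 2.79, 3.14, 3.14, 3.14, 3.14].

### API

Orientations are given as a unit quaternion [x, y, z, w].
In Python, from rig import monitor, imaging, manip gives the robot as it stands.
- The arm moves only by the shell command python3 -m creep 'ROWS' [OPENING] [FORCE]. ROWS is a JSON object of lists of equal length, an entry for each row: "linear": the shift along the tool's x, y, z in cm, a list of three; "yaw": the turn about the tool's x in degrees. In form: {"linear": [[dx, dy, dz], ...], "yaw": [yaw, ...]}. A call has 1 to 5 rows; each row is the pose to reach, as a shift and turn from the pose measured when the call began, along the tool's axes at that moment; what a row does not reach only later rows make up. A row lasts 1/8 s, in which the tool goes at most 62.5 mm and 10.7 degrees, less where a joint would pass 70% of its speed; a pose out of reach is approached as far as the arm can. A call with a gripper value outside its range is refused whole. OPENING is the opening, from 0 (shut) to 1 (fully open), set as the call begins (- or left out, the last holds). The fingers move at their own pace and stop on an object; FORCE is the grip in N (left out, the last holds). Time passes only in rows, so rows that repeat a pose let the fingers close. It gives the time, the measured TCP pose, the force and the opening at its end, in the units of the state.
- monitor.state(): the state, without advancing time (a new reading comes with each control period).
- imaging.camera(name): name is "scene" or "top" or "wrist"; returns the picture (480x640x3 uint8, red, green, blue); there is no depth.
- imaging.get_calibration(name): a dict with "K" (3x3 intrinsics, pixels), "cam_to_world" (4x4, takes a point from camera to world coordinates). Camera axes: x right, y up, looking along -z (the intrinsics and any distortion apply to the point x, -y, -z); pixel columns grow to the right and rows downward; lengths in m; the calibration is good to about 2 mm. A picture is of the moment at which its call begins: read the wrist's pose just before it. get_calibration takes no time and is no camera call; for the wrist camera it gives the pose at the moment of the call.
- manip.finish_job(): hands the job in, once; it reports no verdict.
The state is a dict: "time_s": time; "q": joint angles; "qd": joint speeds; "tau": joint torques, N m; "eef_pos": TCP position; "orientation": TCP orientation; "contact_force": force on the tool from outside, world axes, zero at the start; "wrist_torque": the same for the moment, N m; "finger_gap": finger opening in m.
Only numpy, scipy, OpenCV 4.12 (cv2) and the standard library are available. Lean on these libraries where they do the work, as an engineer would, in place of code of your own. Each camera call takes 0.05 s, during which the arm holds its last target.

## Working session

There is one attempt and no reset: what is moved stays moved. The work goes in short steps, Python scripts to look and compute and a shell command to move; the robot and the scene stay as the last step left them, time stands still between calls to the robot, and variables do not carry over. Pictures are saved under pics/ and viewed, and the job is handed in when it is done.

```bash
ls; mkdir -p pics
python3 - <<'E'
from rig import monitor, imaging, manip
import cv2,json
s=monitor.state();print(s);print(manip.tcp_to_grasp)
for n in("scene","top","wrist"):
    c=imaging.get_calibration(n);print(n,c)
    cv2.imwrite(f"pics/{n}0.png",imaging.camera(n)[:,:,::-1])
E
```

```text
pics
{'time_s': 0.0, 'q': array([-1.29473603e+00,  3.09026026e-01,  1.63515381e+00, -1.22874360e-05,
        1.19968444e+00, -6.97253308e-02]), 'qd': array([ 4.19514792e-04, -2.41472442e-04, -3.70579711e-04, -8.32685371e-05,
       -1.62933810e-03, -3.99133457e-04]), 'tau': array([-9.93658032e-04, -4.15259564e+01, -2.76666105e+01, -2.55585619e-04,
        1.02440818e-02,  5.38446855e-06]), 'eef_pos': array([ 0.21168153, -0.58762832,  0.40344912]), 'orientation': array([ 0.40703095,  0.57918845, -0.40602443,  0.5779366 ]), 'contact_force': array([ 0.22329209, -1.17618006,  0.12381422]), 'wrist_torque': array([ 0.05419449,  0.01186103, -0.00879755]), 'finger_gap': 0.08537371080197277}
0.1547
scene {'K': array([[526.1639604 ,   0.        , 322.24632359],
       [  0.        , 526.1639604 , 230.23800944],
       [  0.        ,   0.        ,   1.        ]]), 'cam_to_world': array([[-0.46064815,  0.52506022, -0.71562214, -0.19246412],
       [-0.88753916, -0.26449016,  0.37725217,  0.54790691],
       [ 0.0088051 ,  0.80892318,  0.58784841,  0.79388535],
       [ 0.        ,  0.        ,  
[... 279 characters left out ...]
44712349e-01],
       [-9.99954639e-01,  9.51498939e-03, -4.30553277e-04,
         9.10965035e-02],
       [ 2.64953973e-04,  7.29740480e-02,  9.97333805e-01,
         1.29782362e+00],
       [ 0.00000000e+00,  0.00000000e+00,  0.00000000e+00,
         1.00000000e+00]])}
wrist {'K': array([[331.5773197 ,   0.        , 317.06611671],
       [  0.        , 331.5773197 , 233.5311516 ],
       [  0.        ,   0.        ,   1.        ]]), 'cam_to_world': array([[ 0.33822009,  0.89770824,  0.28235986,  0.28321367],
       [-0.94106131,  0.32368176,  0.09815153, -0.56151535],
       [-0.0032833 , -0.29891476,  0.95427417,  0.37270185],
       [ 0.        ,  0.        ,  0.        ,  1.        ]])}
```

View pics/top0.png

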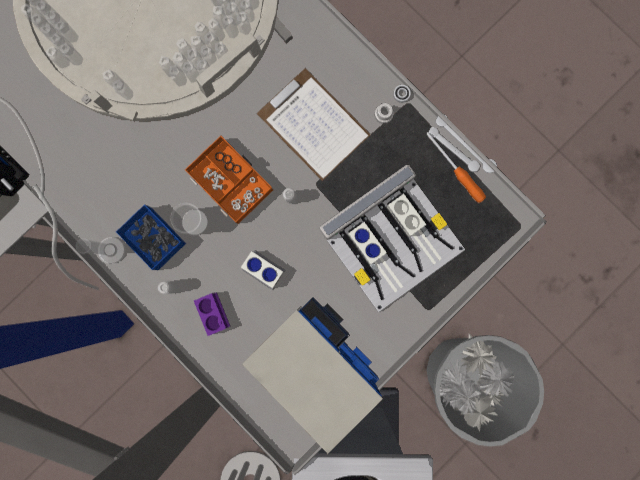

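View pics/scene0.png

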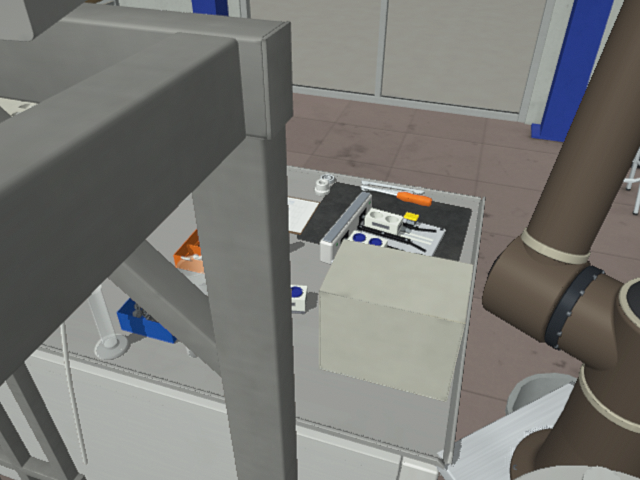

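View pics/wrist0.png

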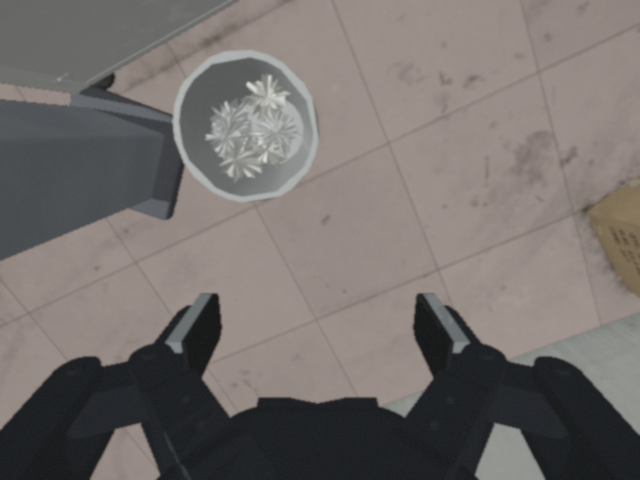

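```bash
cat > h.py <<'E'
from rig import monitor, imaging, manip
import cv2, numpy as np
from scipy.spatial.transform import Rotation as R
def bp(uv,z,c):
    K=c["K"];T=c["cam_to_world"]
    uv=np.atleast_2d(np.array(uv,float));out=[]
    zz=np.broadcast_to(z,(len(uv),))
    for (u,v),h in zip(uv,zz):
        d=np.linalg.inv(K)@[u,v,1]; d=T[:3,:3]@[d[0],-d[1],-d[2]]
        o=T[:3,3]; out.append(o+d*(h-o[2])/d[2])
    return np.array(out)
def proj(P,c):
    T=np.linalg.inv(c["cam_to_world"]);P=np.atleast_2d(P)
    p=P@T[:3,:3].T+T[:3,3]; p=p*[1,-1,-1]; q=p@c["K"].T
    return q[:,:2]/q[:,2:]
def shot(n,name=None,crop=None,k=1):
    im=imaging.camera(n)[:,:,::-1].copy()
    if name:
        o=im if crop is None else im[crop[1]:crop[3],crop[0]:crop[2]]
        cv2.imwrite(f"pics/{name}.png",cv2.resize(o,None,fx=k,fy=k,interpolation=cv2.INTER_CUBIC))
    return im
E
python3 - <<'E'
import cv2
im=cv2.imread("pics/top0.png")
cv2.imwrite("pics/top0_dock.png",cv2.resize(im[160:320,310:470],None,fx=3.75,fy=3.75,interpolation=cv2.INTER_CUBIC))
cv2.imwrite("pics/top0_fr.png",cv2.resize(im[230:350,180:340],None,fx=5,fy=5,interpolation=cv2.INTER_CUBIC))
E
```

```text
(no output)
```

View pics/top0_dock.png

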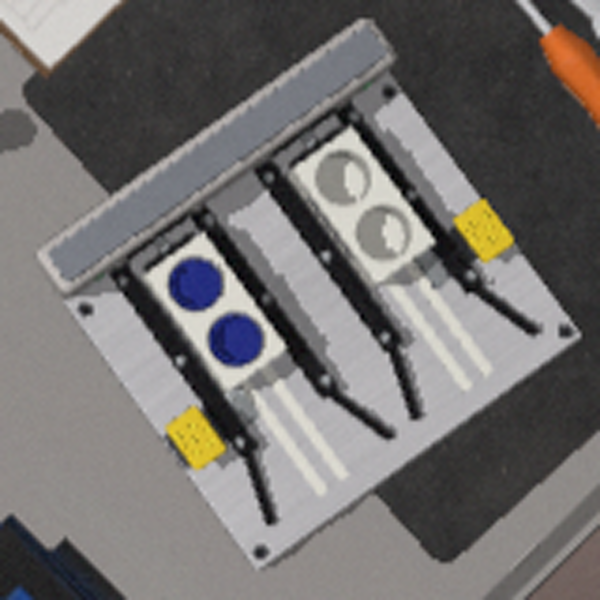

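View pics/top0_fr.png

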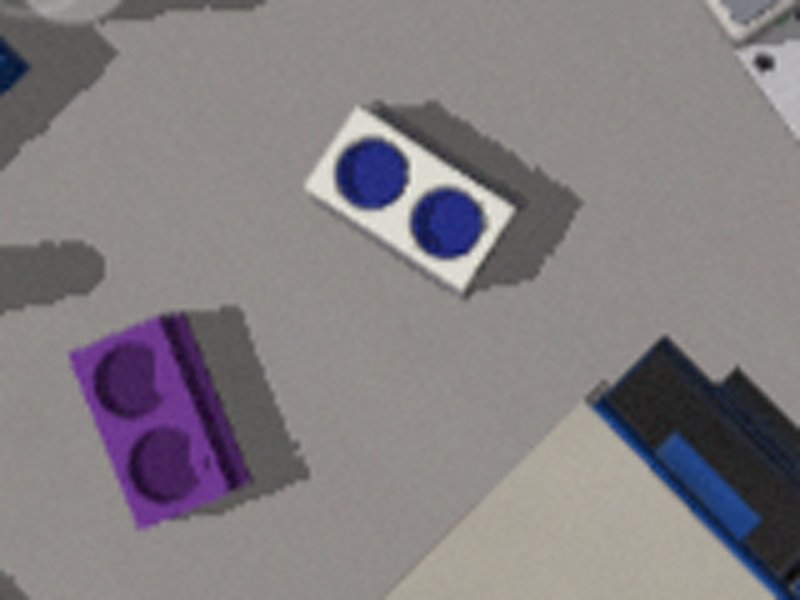

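```bash
cat > fit.py <<'E'
from h import *
from scipy.optimize import least_squares
c=imaging.get_calibration("top")
def fit(P,uv):
    P=np.array(P,float);uv=np.array(uv)
    def W(p):
        Rz=np.array([[np.cos(p[2]),-np.sin(p[2])],[np.sin(p[2]),np.cos(p[2])]])
        return np.c_[P[:,:2]@Rz.T+p[:2],P[:,2]]
    best=None
    for a in np.arange(-3,3.2,.7):
        r=least_squares(lambda p:(proj(W(p),c)-uv).ravel(),[.6,0,a],loss="soft_l1")
        if best is None or r.cost<best.cost:best=r
    return best.x,(proj(W(best.x),c)-uv)
E
cat > m1.py <<'E'
from fit import *
D=[[-145,-124,14],[-145,124,14],[-56.5,-108,38],[-56.5,108,38]]
uv=[[580,335],[262,570],[484,230],[196,437]]
for yc,cs in((-55,[(437,240),(349,125),(290,168),(372,283)]),(55,[(290,348),(205,232),(145,270),(228,390)])):
    D+=[[-43,yc-22,50],[43,yc-22,50],[43,yc+22,50],[-43,yc+22,50]];uv+=cs
p,e=fit(np.array(D)/1000,np.array(uv)/3.75+[310,160]);print("dock",p,np.degrees(p[2]));print(e.round(1).tolist())
F=np.array([[43,22,36],[43,-22,36],[-43,-22,36],[-43,22,36]])/1000
f,e=fit(F,np.array([(360,106),(517,207),(464,294),(305,187)])/5+[180,230]);print("fresh",f,np.degrees(f[2]));print(e.round(1).tolist())
print("cab",bp([(298,310)],.2,c)); 
print("mat",bp([(318,180)],.0025,c),"vial,beaker,clear vial",bp([(289,197),(189,222),(384,113)],[.0,.0,0],c))
E
python3 m1.py
```

```text
dock [ 0.66979533 -0.05128751  0.63440357] 36.34864717338393
[[1.1, 0.0], [-0.8, 0.6], [0.4, -0.0], [0.5, 0.5], [-0.6, -0.1], [0.2, -0.2], [0.3, -0.3], [1.1, -0.2], [-0.8, -0.4], [-0.7, -0.4], [-0.5, 0.9], [-0.1, -0.1]]
fresh [ 0.57402711  0.22949771 -0.97876413] -56.079054066227435
[[20.9, 0.2], [0.0, -3.8], [-21.3, -0.2], [-0.0, 4.9]]
cab [[0.49254707 0.14006907 0.2       ]]
mat [[0.7871973  0.10578676 0.0025    ]] vial,beaker,clear vial [[ 0.74664262  0.17352061  0.        ]
 [ 0.68536845  0.40679637  0.        ]
 [ 0.95006641 -0.04931365  0.        ]]
```

```bash
sed -i 's/F=np.array.*/F=np.array([[-43,22,36],[43,22,36],[43,-22,36],[-43,-22,36]])\/1000/' m1.py; python3 m1.py | grep -A1 fresh
cat > go.py <<'E'
from h import *
DK=np.array([0.66980,-0.05129]);DY=0.63440
def d2w(x,y):
    c,s=np.cos(DY),np.sin(DY);return DK+[c*x-s*y,s*x+c*y]
def go(xy,z,jaw_deg=None):
    s=monitor.state();Rm=R.from_quat(s["orientation"]).as_matrix()
    zt=Rm[:,2];a=np.degrees(np.arctan2(zt[1],zt[0]))
    d=np.array([xy[0],xy[1],z])-s["eef_pos"]
    dy=0
    if jaw_deg is not None:
        dy=-((jaw_deg-a+90)%180-90)
    print("t%.2f"%s["time_s"],"pos",s["eef_pos"].round(4),"jaw",a.round(2),"down",Rm[:,0].round(3),"F",s["contact_force"].round(1),"gap",round(s["finger_gap"],4),"q",s["q"].round(2))
    print("  linear cm",(Rm.T@d*100).round(2),"yaw",round(dy,1), "alt",round(dy-180*np.sign(dy),1))
E
python3 - <<'E'
from go import *
print(d2w(-.0565,-.108),d2w(0,-.055))
go(d2w(-.0565,-.108),.30,np.degrees(DY)+90)
E
```

```text
fresh [0.57464654 0.22933977 4.1451744 ] 237.50099822268
[[-0.2, -0.0], [0.1, 0.5], [-0.0, -0.5], [0.1, 0.1]]
[ 0.68830434 -0.1717634 ] [ 0.70239819 -0.09558851]
t0.15 pos [ 0.2117 -0.5877  0.4037] jaw -70.19 down [-0.     0.002 -1.   ] F [0.7 0.2 0.4] gap 0.0854 q [-1.29  0.31  1.63  0.    1.2  -0.07]
  linear cm [ 10.42  58.93 -22.96] yaw -16.5 alt 163.5
```

```bash
python3 -m creep '{"linear":[[0,4,-1.5],[0,9,-3.5],[0,14,-5.5],[0,19.5,-7.5],[0,25,-9.7]],"yaw":[0,-3,-7,-12,-16.5]}' 0 40
python3 - <<'E'
from go import *
go(d2w(-.0565,-.108),.26,np.degrees(DY)+90)
E
```

```text
time_s: 0.78
eef_pos: [0.4151, -0.4104, 0.4037]
orientation: [0.319, 0.632, -0.318, 0.631]
contact_force: [-0.0, -1.2, 0.2]
finger_gap: 0.0001
t0.78 pos [ 0.4151 -0.4104  0.4037] jaw -53.57 down [-0.001  0.002 -1.   ] F [-0.  -1.2  0.2] gap 0.0001 q [-0.85  0.23  1.73  0.    1.18  0.08]
  linear cm [14.4  36.14 -2.95] yaw 0.1 alt -179.9
```

```bash
python3 -m creep '{"linear":[[0,6,-0.5],[0,12,-1],[1,18,-1.5],[3,24,-2],[5,29,-2.4]],"yaw":[0,0,0,0,0]}' && python3 -m creep '{"linear":[[3,4,-0.3],[6,6,-0.5],[9,7.1,-0.5],[9.4,7.1,-0.5],[9.4,7.1,-0.5]],"yaw":[0,0,0,0,0]}'
python3 - <<'E'
from go import *
go(d2w(-.0565,-.108),.22,np.degrees(DY)+90)
c=imaging.get_calibration("wrist");np.save("c1.npy",c)
shot("wrist","w1");shot("top","t1",(310,160,470,320),3.75)
t=np.array(monitor.state()["eef_pos"])
E
```

```text
time_s: 1.4
eef_pos: [0.6356, -0.2169, 0.3533]
orientation: [0.319, 0.632, -0.318, 0.631]
contact_force: [0.5, -0.0, 0.7]
finger_gap: -0.0004
time_s: 2.02
eef_pos: [0.6895, -0.1709, 0.2594]
orientation: [0.319, 0.632, -0.318, 0.631]
contact_force: [-0.4, 0.1, -0.1]
finger_gap: -0.0001
t2.02 pos [ 0.6895 -0.1709  0.2594] jaw -53.52 down [-0.001  0.002 -1.   ] F [-0.4  0.1 -0.1] gap -0.0001 q [-0.3   0.62  1.5   0.    1.03  0.63]
  linear cm [ 3.94 -0.15  0.01] yaw 0.1 alt -179.9
```

View pics/w1.png

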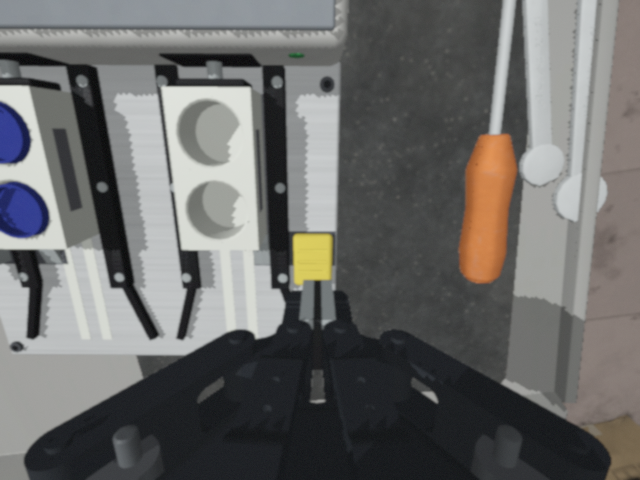

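View pics/t1.png

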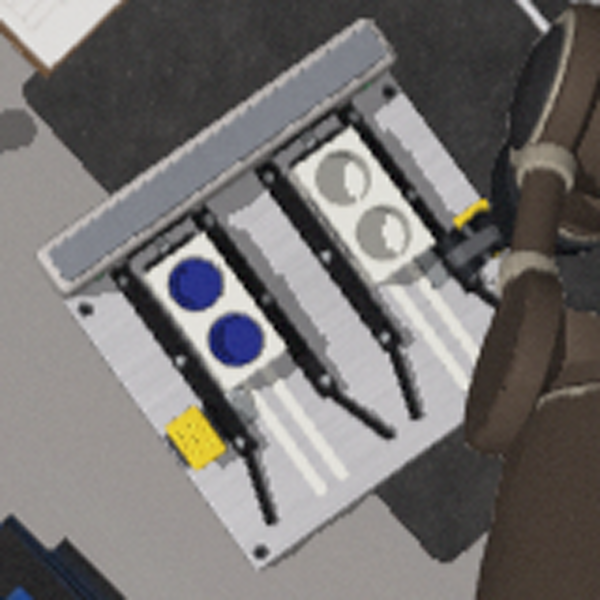

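Run:
```python
import fit
from h import *
fit.c=np.load("c1.npy",allow_pickle=True).item()
y=-.055
P=[[.043,y+.022,.05],[.043,y-.022,.05],[-.043,y-.022,.05],[-.043,y+.022,.05],[-.0395,-.096,.038],[-.0395,-.120,.038]]
uv=[(163,87),(250,87),(257,248),(182,250),(294,235),(332,235)]
p,e=fit.fit(P,uv);print(p,np.degrees(p[2]));print(e.round(1).tolist())
```

```text
[ 0.66665063 -0.04929226  0.63663475] 36.47648422828186
[[-2.0, -0.8], [-0.3, -0.9], [1.9, 1.3], [0.2, -0.8], [-0.6, 2.0], [1.2, 2.0]]
```

```bash
sed -i 's/^DK=.*/DK=np.array([0.6682,-0.0503]);DY=0.6355/' go.py
python3 - <<'E'
from go import *
go(d2w(-.0565,-.108),.201,np.degrees(DY)+90)
E
```

```text
t2.12 pos [ 0.69   -0.1714  0.2612] jaw -53.56 down [ 0.002  0.001 -1.   ] F [-0.6  1.1  0.5] gap 0.0 q [-0.3   0.61  1.5   0.    1.03  0.63]
  linear cm [ 6.02 -0.23 -0.24] yaw 0.0 alt -180.0
```

```bash
python3 -m creep '{"linear":[[2.5,-0.2,-0.2],[4.4,-0.2,-0.2],[5,-0.2,-0.2],[5.4,-0.2,-0.2],[5.8,-0.2,-0.2]],"yaw":[0,0,0,0,0]}'; python3 -m creep '{"linear":[[0.2,0,0],[0.3,0,0],[0.4,0,0],[0.4,0,0]],"yaw":[0,0,0,0]}';python3 - <<'E'
from go import *
go(d2w(-.0565,-.108),.201,np.degrees(DY)+90)
shot("wrist","w2")
E
```

```text
time_s: 2.75
eef_pos: [0.6873, -0.1711, 0.2042]
orientation: [0.319, 0.631, -0.318, 0.632]
contact_force: [-1.5, 0.7, 3.3]
finger_gap: 0.0001
time_s: 3.25
eef_pos: [0.6876, -0.1712, 0.2027]
orientation: [0.319, 0.631, -0.318, 0.632]
contact_force: [-5.4, 1.5, 11.5]
finger_gap: -0.0002
t3.25 pos [ 0.6876 -0.1712  0.2027] jaw -53.55 down [ 0.001  0.001 -1.   ] F [-5.4  1.5 11.5] gap -0.0002 q [-0.31  0.68  1.52  0.    0.94  0.63]
  linear cm [ 0.17 -0.04 -0.08] yaw 0.0 alt -180.0
```

View pics/w2.png

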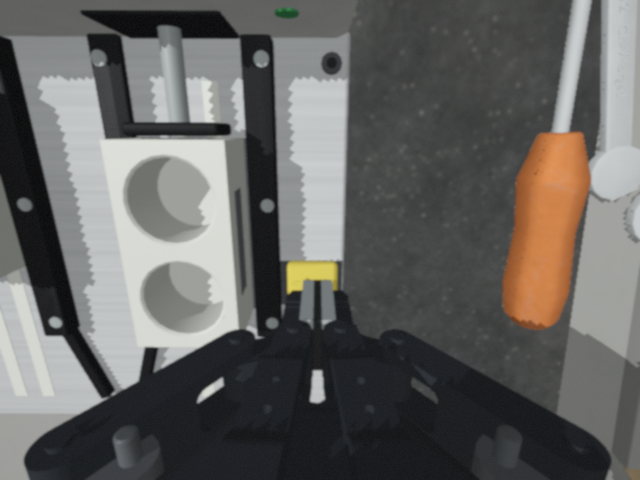

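```bash
python3 -m creep '{"linear":[[-2,0,0],[-6,0,0],[-8,0,0],[-8,0,0]],"yaw":[0,0,0,0]}' 0.8 40;python3 - <<'E'
from go import *
c=imaging.get_calibration("wrist");np.save("c2.npy",c)
go(d2w(-.024,-.055),.28,np.degrees(DY)+90)
shot("wrist","w3")
E
```

```text
time_s: 3.8
eef_pos: [0.6888, -0.1716, 0.2859]
orientation: [0.319, 0.629, -0.318, 0.634]
contact_force: [0.1, -0.2, -0.4]
finger_gap: 0.0686
t3.80 pos [ 0.6888 -0.1716  0.2859] jaw -53.55 down [ 0.008 -0.001 -1.   ] F [ 0.1 -0.2 -0.4] gap 0.0686 q [-0.31  0.58  1.5   0.    1.06  0.63]
  linear cm [ 0.58  3.14 -5.48] yaw 0.0 alt -180.0
```

View pics/w3.png

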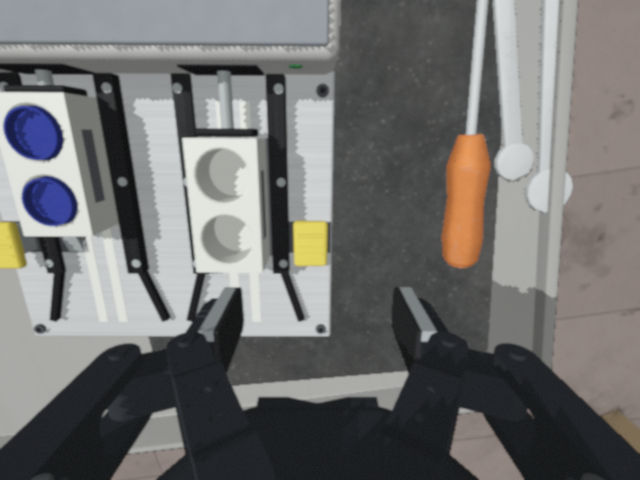

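```bash
cat > m3.py <<'E'
import fit
from h import *
fit.c=np.load("c2.npy",allow_pickle=True).item()
P=[[-.0395,-.096,.038],[-.0395,-.120,.038],[-.0735,-.12,.038],[-.0735,-.096,.038],[-.145,-.124,.014],[-.043,.033,.053-.003],[-.043,.077,.05]]
uv=[(293,222),(327,222),(327,264),(294,265),(329,336),(85,236),(27,237)]
p,e=fit.fit(P,uv);print(p,np.degrees(p[2]));print(e.round(1).tolist())
F=np.array([[43,22,50],[43,-22,50],[-43,-22,50],[-43,22,50]])/1000
f,e=fit.fit(F,[(183,138),(258,138),(262,272),(193,273)]);print("spent",f,np.degrees(f[2]));print(e.round(1).tolist())
d=f[:2]-p[:2];c,s=np.cos(p[2]),np.sin(p[2]);print("in dock",d@[c,s],d@[-s,c])
E
python3 m3.py
```

```text
[ 0.66637504 -0.04743601  0.65321039] 37.426198557298065
[[-1.4, -0.1], [0.0, -0.7], [0.4, 3.6], [-0.4, 3.3], [2.9, -1.0], [6.4, -0.4], [-3.5, -0.1]]
spent [ 0.67827963 -0.10752556 -5.66702939] -324.6968664415089
[[0.1, -0.3], [-0.7, 1.2], [-0.4, 0.2], [2.8, -1.8]]
in dock -0.02706488628837191 -0.05495420410478448
```

Run:
```python
from go import *
go([.6847,-.1046],.255,np.degrees(DY)+90)
```

```text
t3.85 pos [ 0.6879 -0.1713  0.2837] jaw -53.55 down [ 0.004 -0.    -1.   ] F [ 0.   0.5 -0.3] gap 0.0687 q [-0.31  0.58  1.5   0.    1.06  0.63]
  linear cm [ 2.87  3.7  -5.56] yaw 0.0 alt -180.0
```

```bash
python3 -m creep '{"linear":[[0,2.5,-3.5],[1.5,3.7,-5.6],[2.7,3.7,-5.6],[2.7,3.7,-5.6],[2.7,3.7,-5.6]],"yaw":[0,0,0,0,0]}' 0.7 30;python3 - <<'E'
from go import *
go([.6847,-.1046],.199,np.degrees(DY)+90)
c=imaging.get_calibration("wrist");np.save("c4.npy",c)
shot("wrist","w4")
E
```

```text
time_s: 4.47
eef_pos: [0.6845, -0.1053, 0.2561]
orientation: [0.319, 0.63, -0.318, 0.632]
contact_force: [-0.3, 0.0, -0.4]
finger_gap: 0.0599
t4.47 pos [ 0.6845 -0.1053  0.2561] jaw -53.6 down [ 0.003 -0.    -1.   ] F [-0.3  0.  -0.4] gap 0.0599 q [-0.22  0.59  1.55  0.    1.    0.72]
  linear cm [ 5.71  0.05 -0.06] yaw -0.0 alt 180.0
```

View pics/w4.png

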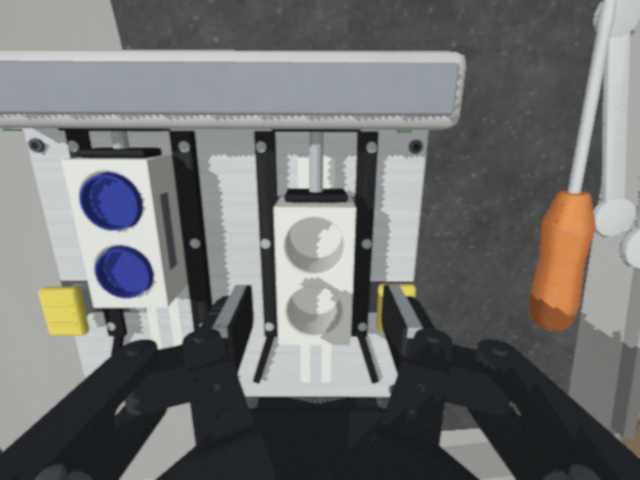

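```bash
python3 -m creep '{"linear":[[2,0,0],[4,0,-0.1],[5.2,0,-0.1],[5.9,0,-0.1],[5.9,0,-0.1]],"yaw":[0,0,0,0,0]}';python3 - <<'E'
from go import *
go([.6847,-.1046],.197,np.degrees(DY)+90)
shot("wrist","w5")
E
```

```text
time_s: 5.15
eef_pos: [0.6841, -0.1045, 0.1967]
orientation: [0.319, 0.63, -0.318, 0.632]
contact_force: [-0.2, -0.0, 0.3]
finger_gap: 0.0594
t5.15 pos [ 0.6841 -0.1045  0.1967] jaw -53.6 down [ 0.003 -0.    -1.   ] F [-0.2 -0.   0.3] gap 0.0594 q [-0.21  0.67  1.57  0.    0.91  0.72]
  linear cm [-0.03  0.04  0.04] yaw -0.0 alt 180.0
```

View pics/w5.png

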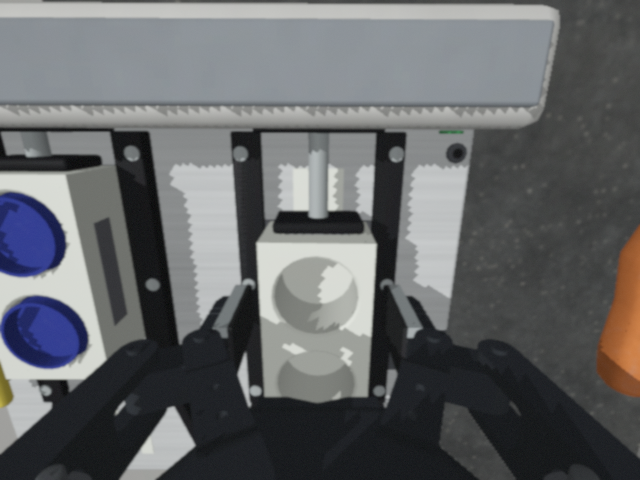

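Well centred over the cassette (block between columns 258–376, fingers at 250/390). Close.

```bash
python3 -m creep '{"linear":[[0,0,0],[0,0,0],[0,0,0],[0,0,0]],"yaw":[0,0,0,0]}' 0.3 40;python3 - <<'E'
from go import *
go(d2w(-.14,-.055)+np.array([0,0]),.197,np.degrees(DY)+90)
E
```

```text
time_s: 5.7
eef_pos: [0.685, -0.1046, 0.1986]
orientation: [0.32, 0.629, -0.318, 0.633]
contact_force: [0.8, 0.5, 4.4]
finger_gap: 0.043
t5.70 pos [ 0.685  -0.1046  0.1986] jaw -53.61 down [ 0.006 -0.001 -1.   ] F [0.8 0.5 4.4] gap 0.043 q [-0.21  0.66  1.57  0.    0.91  0.72]
  linear cm [  0.1  -12.13   0.14] yaw -0.0 alt 180.0
```

```bash
python3 -m creep '{"linear":[[0,-1,0],[0,-2.5,0],[0,-4,0],[0,-5,0],[0,-6,0]],"yaw":[0,0,0,0,0]}' && python3 -m creep '{"linear":[[0,-1.5,0],[0,-3,0],[0,-4.5,0],[0,-6,0],[0,-6.5,0]],"yaw":[0,0,0,0,0]}';python3 - <<'E'
from go import *
go(d2w(-.14,-.055)+np.array([0,0]),.197,np.degrees(DY)+90)
shot("wrist","w6"); shot("top","t6",(310,160,470,320),3.75)
E
```

```text
time_s: 6.32
eef_pos: [0.6361, -0.1408, 0.1985]
orientation: [0.32, 0.629, -0.318, 0.633]
contact_force: [1.1, 2.4, 2.8]
finger_gap: 0.0435
time_s: 6.95
eef_pos: [0.583, -0.18, 0.1984]
orientation: [0.32, 0.629, -0.318, 0.633]
contact_force: [1.7, 1.8, 3.0]
finger_gap: 0.0431
t6.95 pos [ 0.583  -0.18    0.1984] jaw -53.7 down [ 0.007 -0.    -1.   ] F [1.7 1.8 3. ] gap 0.0431 q [-0.37  0.54  1.78  0.    0.81  0.56]
  linear cm [0.14 0.55 0.11] yaw -0.1 alt 179.9
```

View pics/w6.png

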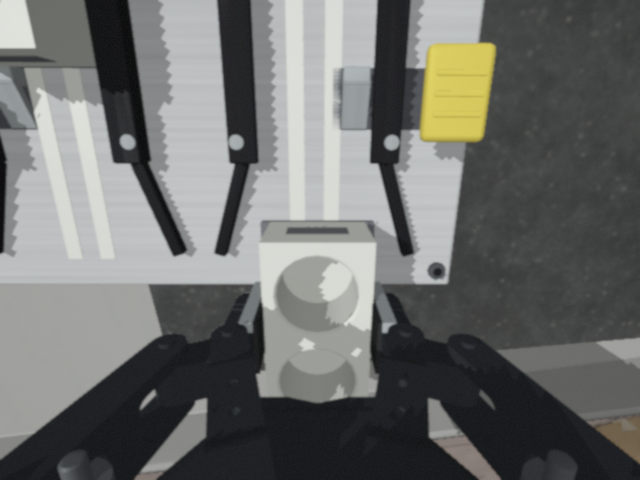

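```bash
python3 -m creep '{"linear":[[-2,0,0],[-6,0,0],[-10,0,0],[-12,0,0],[-12,0,0]],"yaw":[0,0,0,0,0]}'
python3 - <<'E'
from go import *
im=cv2.imread("pics/top0.png")
cv2.imwrite("pics/t0v.png",cv2.resize(im[150:310,230:390],None,fx=3.75,fy=3.75,interpolation=cv2.INTER_CUBIC))
go([.6585,.1955],.30,-32.5)
go([.6585,.1955],.185,-32.5)
shot("wrist","w7")
E
```

```text
time_s: 7.68
eef_pos: [0.5829, -0.1801, 0.3201]
orientation: [0.319, 0.628, -0.319, 0.634]
contact_force: [0.3, 0.4, -1.1]
finger_gap: 0.0431
t7.67 pos [ 0.5829 -0.1801  0.3201] jaw -53.61 down [ 0.008 -0.003 -1.   ] F [ 0.3  0.4 -1.1] gap 0.0431 q [-0.37  0.37  1.74  0.    1.03  0.56]
  linear cm [  1.96  28.36 -25.76] yaw -21.1 alt 158.9
t7.67 pos [ 0.5829 -0.1801  0.3201] jaw -53.61 down [ 0.008 -0.003 -1.   ] F [ 0.3  0.4 -1.1] gap 0.0431 q [-0.37  0.37  1.74  0.    1.03  0.56]
  linear cm [ 13.46  28.31 -25.84] yaw -21.1 alt 158.9
```

View pics/t0v.png

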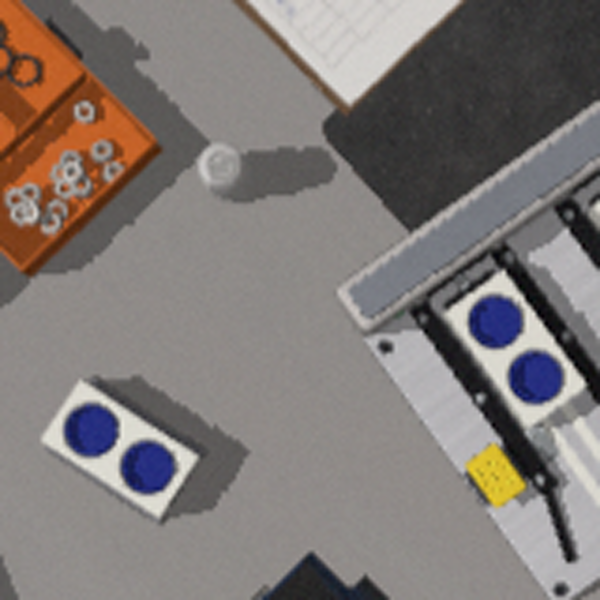

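View pics/w7.png

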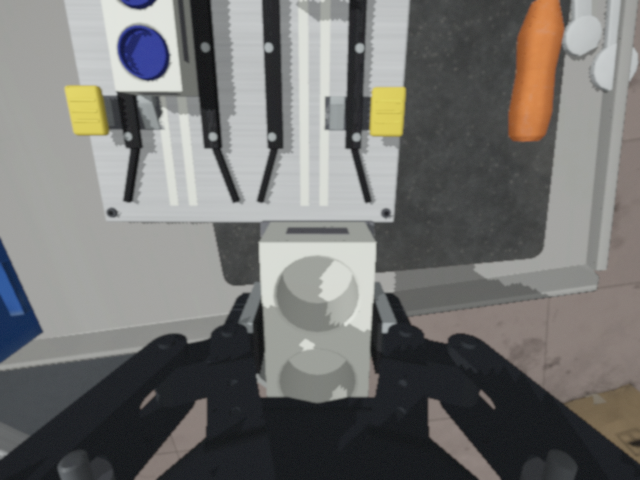

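```bash
python3 -m creep '{"linear":[[0,3.5,-3],[0,7.5,-6.5],[0,11.5,-10.5],[0,15.5,-14],[0,19.5,-17.5]],"yaw":[0,-4,-9,-15,-21.1]}'
python3 - <<'E'
from go import *
go([.6585,.1955],.30,-32.5)
E
```

```text
time_s: 8.35
eef_pos: [0.6343, 0.0784, 0.315]
orientation: [0.196, 0.679, -0.197, 0.679]
contact_force: [0.1, 0.6, -1.1]
finger_gap: 0.0435
t8.35 pos [0.6343 0.0784 0.315 ] jaw -32.3 down [-0.001 -0.002 -1.   ] F [ 0.1  0.6 -1.1] gap 0.0435 q [ 0.06  0.43  1.67 -0.    1.05  0.62]
  linear cm [ 1.48 11.2  -4.22] yaw 0.2 alt -179.8
```

```bash
python3 -m creep '{"linear":[[0,3.5,-1.3],[0,7.5,-2.8],[0,11.2,-4.2],[2,11.2,-4.2],[4,11.2,-4.2]],"yaw":[0,0,0,0,0]}'
python3 - <<'E'
from go import *
go([.6585,.1955],.185,-32.5)
c=imaging.get_calibration("wrist");np.save("c8.npy",c)
shot("wrist","w8")
shot("top","t8",(180,120,380,320),3)
E
```

```text
time_s: 8.98
eef_pos: [0.6574, 0.1949, 0.2711]
orientation: [0.195, 0.681, -0.198, 0.678]
contact_force: [-1.1, 0.4, -2.0]
finger_gap: 0.043
t8.97 pos [0.6574 0.1949 0.2711] jaw -32.26 down [-0.005 -0.004 -1.   ] F [-1.1  0.4 -2. ] gap 0.043 q [ 0.23  0.56  1.56 -0.    1.02  0.79]
  linear cm [8.61 0.16 0.09] yaw 0.2 alt -179.8
```

View pics/w8.png

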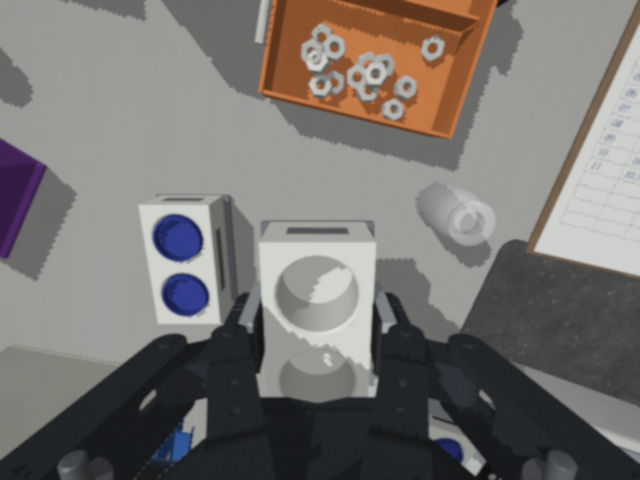

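View pics/t8.png

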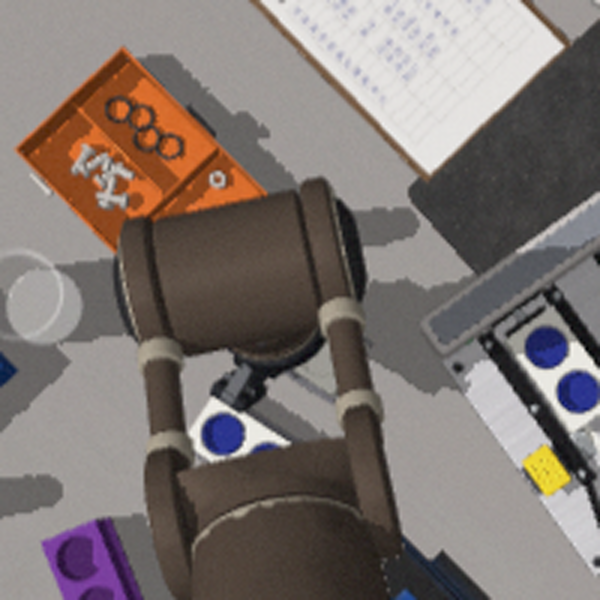

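```bash
cat > m8.py <<'E'
import fit
from h import *
fit.c=np.load("c8.npy",allow_pickle=True).item()
# image up=tool y dir (57deg): along +x ; left = +perp
F=np.array([[43,22,36],[43,-22,36],[-43,-22,36],[-43,22,36]])/1000
f,e=fit.fit(F,[(140,206),(210,205),(220,323),(157,324)]);print("fresh",f,np.degrees(f[2]));print(e.round(1).tolist())
print("vial base/top",bp([(440,210),(470,218)],[0,.067],fit.c))
E
python3 m8.py
python3 - <<'E'
import cv2
im=cv2.imread("pics/w8.png")
cv2.imwrite("pics/w8c.png",cv2.resize(im[180:345,100:320],None,fx=3.6,fy=3.6,interpolation=cv2.INTER_CUBIC))
E
```

```text
fresh [0.57303531 0.23258506 0.99305451] 56.89783236577643
[[-0.3, -1.4], [-0.3, 0.6], [-0.0, 1.4], [0.8, -0.5]]
vial base/top [[0.74281597 0.16215311 0.        ]
 [0.7418528  0.1768049  0.067     ]]
```

View pics/w8c.png

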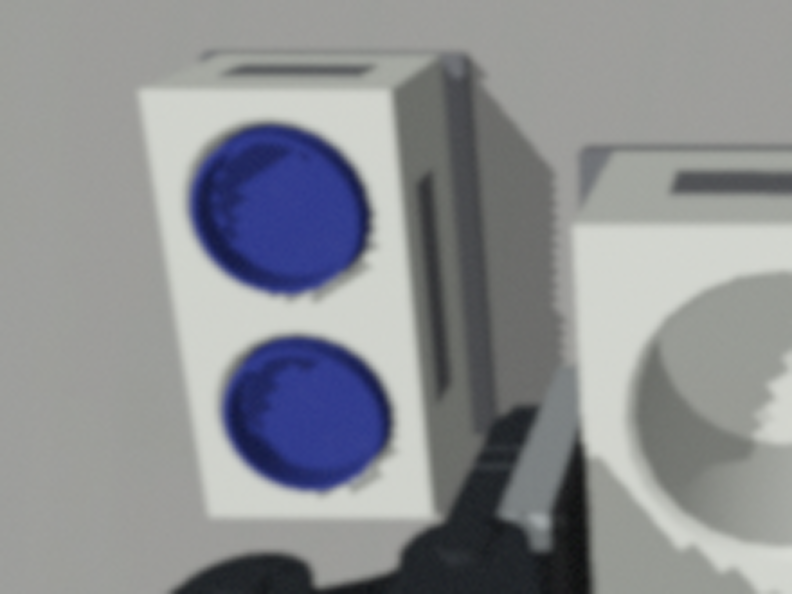

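```bash
python3 -m creep '{"linear":[[3,0.1,0.6],[6,0.1,0.6],[7.5,0.1,0.6],[8.1,0.1,0.6],[8.4,0.1,0.6]],"yaw":[0,0,0,0,0]}'
python3 - <<'E'
from go import *
go([.6585+.004,.1955-.0027],.185,-32.5)
E
```

```text
time_s: 9.7
eef_pos: [0.6612, 0.1907, 0.1853]
orientation: [0.194, 0.682, -0.2, 0.676]
contact_force: [-0.0, 1.0, -1.0]
finger_gap: 0.0436
t9.70 pos [0.6612 0.1907 0.1853] jaw -32.38 down [-0.01  -0.005 -1.   ] F [-0.  1. -1.] gap 0.0436 q [ 0.22  0.68  1.57 -0.    0.9   0.79]
  linear cm [ 0.02  0.25 -0.  ] yaw 0.1 alt -179.9
```

```bash
python3 -m creep '{"linear":[[0.1,0,0],[0.2,0,0],[0.2,0,0]],"yaw":[0,0,0]}'
python3 - <<'E'
from go import *
go([.6585+.004,.1955-.0027],.185,-32.5)
E
```

```text
time_s: 10.07
eef_pos: [0.6619, 0.1909, 0.185]
orientation: [0.195, 0.681, -0.199, 0.677]
contact_force: [-0.6, -0.5, 3.6]
finger_gap: 0.0435
t10.07 pos [0.6619 0.1909 0.185 ] jaw -32.37 down [-0.008 -0.004 -1.   ] F [-0.6 -0.5  3.6] gap 0.0435 q [ 0.22  0.68  1.57 -0.    0.9   0.79]
  linear cm [-0.01  0.19 -0.06] yaw 0.1 alt -179.9
```

```bash
python3 -m creep '{"linear":[[0,0,0],[0,0,0],[0,0,0],[-0.5,0,0]],"yaw":[0,0,0,0]}' 0.68 40 && python3 -m creep '{"linear":[[-2,0,0],[-4,0,0],[-6,0,0],[-7,0,0],[-7,0,0]],"yaw":[0,0,0,0,0]}'
python3 - <<'E'
from go import *
c=imaging.get_calibration("wrist");np.save("c9.npy",c)
go([.574,.232],.26,57.2+90)
shot("wrist","w9")
E
```

```text
time_s: 10.58
eef_pos: [0.6615, 0.1908, 0.1893]
orientation: [0.195, 0.682, -0.2, 0.676]
contact_force: [0.3, -0.4, -0.5]
finger_gap: 0.0582
time_s: 11.2
eef_pos: [0.6627, 0.1913, 0.2612]
orientation: [0.195, 0.681, -0.199, 0.677]
contact_force: [0.3, -0.4, -0.4]
finger_gap: 0.058
t11.20 pos [0.6627 0.1913 0.2612] jaw -32.37 down [-0.006 -0.004 -1.   ] F [ 0.3 -0.4 -0.4] gap 0.058 q [ 0.22  0.58  1.55 -0.    1.01  0.79]
  linear cm [ 0.16 -1.31 -9.67] yaw 0.4 alt -179.6
```

View pics/w9.png

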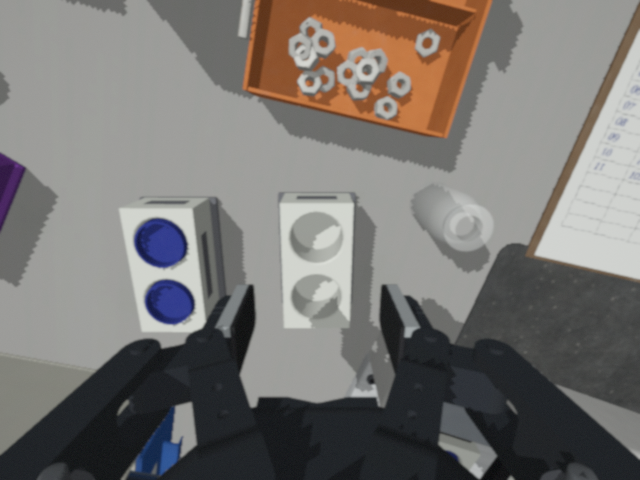

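```bash
python3 -m creep '{"linear":[[0,-0.4,-3],[0,-0.9,-6.5],[0,-1.3,-9.6],[0,-1.3,-9.6],[0,-1.3,-9.6]],"yaw":[0,0,0,0.4,0.4]}' 0.75
python3 - <<'E'
from go import *
c=imaging.get_calibration("wrist");np.save("c10.npy",c)
go([.574,.232],.187,57.2+90)
shot("wrist","w10")
E
```

```text
time_s: 11.88
eef_pos: [0.5744, 0.2314, 0.26]
orientation: [0.197, 0.681, -0.202, 0.676]
contact_force: [0.3, -0.7, 0.4]
finger_gap: 0.0639
t11.88 pos [0.5744 0.2314 0.26  ] jaw -32.75 down [-0.009 -0.005 -1.   ] F [ 0.3 -0.7  0.4] gap 0.0639 q [ 0.31  0.47  1.74 -0.    0.95  0.89]
  linear cm [ 7.3   0.09 -0.03] yaw 0.0 alt -180.0
```

View pics/w10.png

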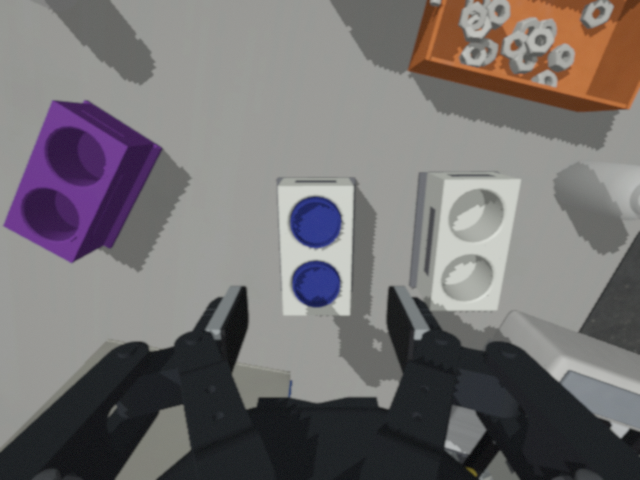

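```bash
sed -i 's/c8.npy/c10.npy/; s/(140,206),(210,205),(220,323),(157,324)/(278,185),(355,185),(350,315),(283,316)/' m8.py; python3 m8.py; python3 -m creep '{"linear":[[2,0,0],[4.5,0.1,0],[6.3,0.1,0],[7.2,0.1,0],[7.2,0.1,0]],"yaw":[0,0,0,0,0]}'
python3 - <<'E'
from go import *
go([.574,.232],.186,57.2+90)
shot("wrist","w11")
E
```

```text
fresh [ 0.57297711  0.23302005 -5.2838699 ] -302.74344484341407
[[0.6, 0.4], [-0.9, 0.4], [-0.2, -0.2], [0.4, -1.3]]
vial base/top [[ 6.56704304e-01  2.02288293e-01 -2.77555756e-17]
 [ 6.55305060e-01  2.17856223e-01  6.70000000e-02]]
time_s: 12.55
eef_pos: [0.5745, 0.2315, 0.187]
orientation: [0.197, 0.681, -0.202, 0.676]
contact_force: [0.7, 0.3, 0.5]
finger_gap: 0.0637
t12.55 pos [0.5745 0.2315 0.187 ] jaw -32.79 down [-0.01  -0.005 -1.   ] F [0.7 0.3 0.5] gap 0.0637 q [ 0.31  0.57  1.75 -0.    0.83  0.89]
  linear cm [ 0.1   0.01 -0.07] yaw 0.0 alt -180.0
```

View pics/w11.png

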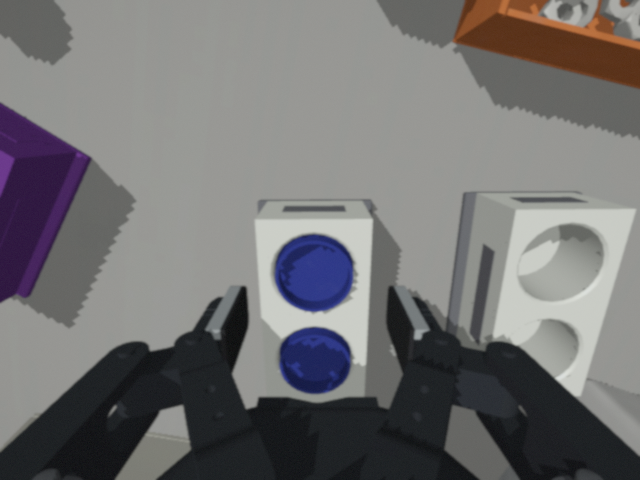

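```bash
python3 -m creep '{"linear":[[0,0,0],[0,0,0],[0,0,0],[0,0,0],[0,0,0]],"yaw":[0,0,0,0,0]}' 0.3 50; python3 -m creep '{"linear":[[-1,0,0],[-3,0,0],[-6,0,0],[-10,0,0],[-13,0,0]],"yaw":[0,0,0,0,0]}'
python3 - <<'E'
from go import *
print(d2w(-.175,-.055))
go(d2w(-.175,-.055),.32,np.degrees(DY)+90)
shot("wrist","w12")
E
```

```text
time_s: 13.22
eef_pos: [0.5758, 0.232, 0.1893]
orientation: [0.198, 0.68, -0.201, 0.677]
contact_force: [0.9, 0.8, 5.8]
finger_gap: 0.0427
time_s: 13.85
eef_pos: [0.5767, 0.2326, 0.3221]
orientation: [0.198, 0.679, -0.201, 0.677]
contact_force: [0.6, 0.6, -1.3]
finger_gap: 0.043
[ 0.56001127 -0.19843912]
t13.85 pos [0.5767 0.2326 0.3221] jaw -32.78 down [-0.004 -0.003 -1.   ] F [ 0.6  0.6 -1.3] gap 0.043 q [ 0.31  0.39  1.7  -0.    1.05  0.89]
  linear cm [  0.36 -37.14  21.94] yaw 20.8 alt -159.2
```

View pics/w12.png

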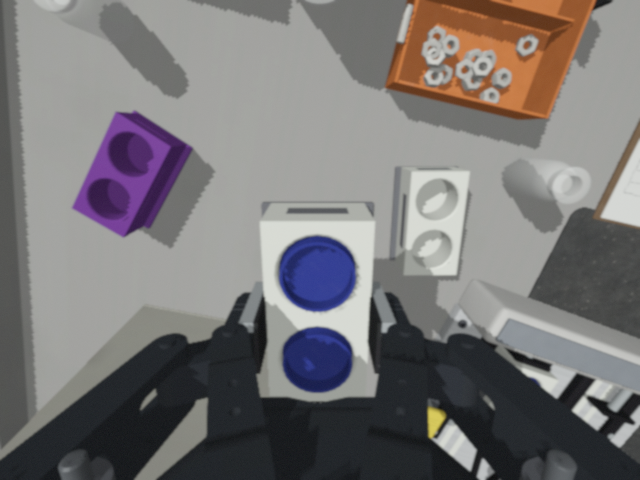

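Run:
```python
from go import *
go([.655,.15],.322,-32.8)
go([.62,-.05],.322,-53.6)
go([.581,-.1815],.322,-53.6)
```

```text
t13.90 pos [0.5782 0.2332 0.3267] jaw -32.78 down [ 0.003 -0.001 -1.   ] F [1.  0.4 1.6] gap 0.043 q [ 0.31  0.38  1.7  -0.    1.05  0.89]
  linear cm [ 0.5  -2.84 10.96] yaw 0.0 alt -180.0
t13.90 pos [0.5782 0.2332 0.3267] jaw -32.78 down [ 0.003 -0.001 -1.   ] F [1.  0.4 1.6] gap 0.043 q [ 0.31  0.38  1.7  -0.    1.05  0.89]
  linear cm [  0.51 -21.55  18.84] yaw 20.8 alt -159.2
t13.90 pos [0.5782 0.2332 0.3267] jaw -32.78 down [ 0.003 -0.001 -1.   ] F [1.  0.4 1.6] gap 0.043 q [ 0.31  0.38  1.7  -0.    1.05  0.89]
  linear cm [  0.52 -34.71  22.68] yaw 20.8 alt -159.2
```

```bash
python3 -m creep '{"linear":[[0,-0.5,3],[0,-1.3,6.5],[0,-3,10.5],[0,-7,12.5],[0,-11,14.3]],"yaw":[0,0,0,0,3]}' && python3 -m creep '{"linear":[[0,-4,1.8],[0,-8,3.4],[0,-12,4.8],[0,-16,6.1],[0,-19.5,7.3]],"yaw":[2,6,10,14,17.8]}'
python3 - <<'E'
from go import *
go([.581,-.1815],.322,-53.6)
E
```

```text
time_s: 14.52
eef_pos: [0.6387, 0.0619, 0.3267]
orientation: [0.217, 0.672, -0.218, 0.674]
contact_force: [0.0, 0.1, -0.7]
finger_gap: 0.0429
time_s: 15.15
eef_pos: [0.5826, -0.1403, 0.3266]
orientation: [0.32, 0.63, -0.32, 0.631]
contact_force: [-0.3, -0.5, -1.6]
finger_gap: 0.043
t15.15 pos [ 0.5826 -0.1403  0.3266] jaw -53.8 down [ 0.002 -0.001 -1.   ] F [-0.3 -0.5 -1.6] gap 0.043 q [-0.31  0.34  1.76 -0.    1.04  0.63]
  linear cm [ 0.47 -2.57  3.23] yaw -0.2 alt 179.8
```

```bash
python3 -m creep '{"linear":[[1,-2.3,2],[3.5,-2.6,3.2],[6,-2.6,3.2],[7.5,-2.6,3.2],[7.5,-2.6,3.2]],"yaw":[0,-0.2,-0.2,-0.2,-0.2]}'
python3 - <<'E'
from go import *
go([.581,-.1815],.205,-53.6)
shot("wrist","w13"); shot("top","t13",(310,160,470,320),3.75)
E
```

```text
time_s: 15.78
eef_pos: [0.5798, -0.1811, 0.2501]
orientation: [0.319, 0.632, -0.319, 0.631]
contact_force: [0.0, -0.7, -1.9]
finger_gap: 0.0428
t15.78 pos [ 0.5798 -0.1811  0.2501] jaw -53.59 down [-0.001  0.    -1.   ] F [ 0.  -0.7 -1.9] gap 0.0428 q [-0.37  0.46  1.77 -0.    0.91  0.56]
  linear cm [4.51 0.08 0.11] yaw 0.0 alt -180.0
```

View pics/w13.png

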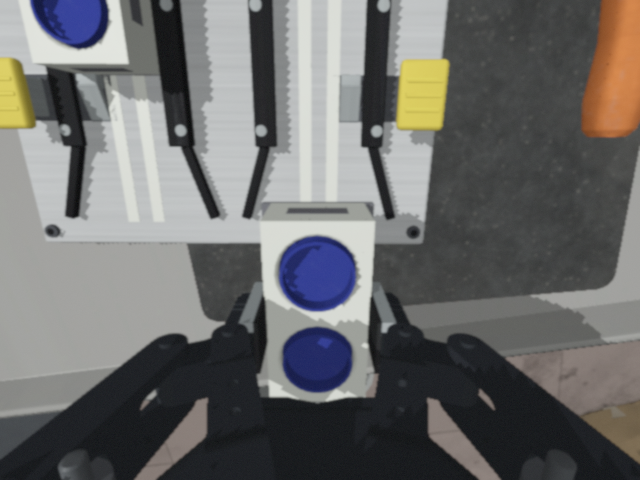

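```bash
python3 -m creep '{"linear":[[1.5,0,0.1],[3,0,0.1],[4,0,0.1],[4.3,0,0.1],[4.3,0,0.1]],"yaw":[0,0,0,0,0]}'
python3 - <<'E'
from go import *
go([.581,-.1815],.203,-53.6)
shot("wrist","w14")
E
```

```text
time_s: 16.5
eef_pos: [0.5816, -0.1822, 0.2088]
orientation: [0.319, 0.63, -0.319, 0.632]
contact_force: [0.3, 0.7, -1.7]
finger_gap: 0.0429
t16.50 pos [ 0.5816 -0.1822  0.2088] jaw -53.57 down [ 0.002 -0.001 -1.   ] F [ 0.3  0.7 -1.7] gap 0.0429 q [-0.37  0.52  1.78 -0.    0.84  0.56]
  linear cm [ 0.58 -0.01 -0.1 ] yaw 0.0 alt -180.0
```

View pics/w14.png

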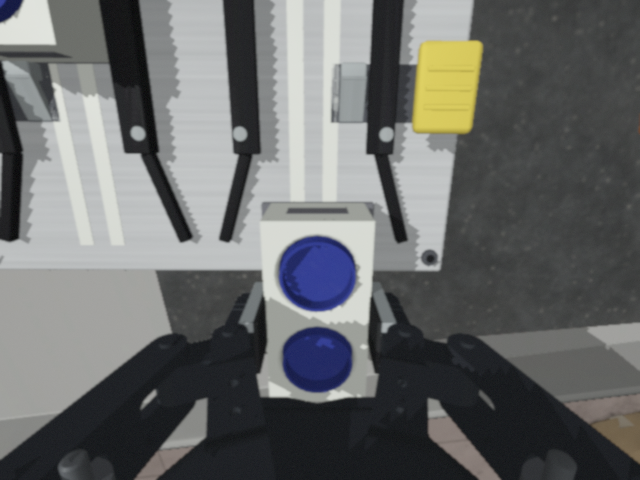

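```bash
python3 -m creep '{"linear":[[0.2,0,-0.12],[0.4,0,-0.12],[0.5,0,-0.12],[0.5,0,-0.12]],"yaw":[0,0,0,0]}'
python3 - <<'E'
from go import *
go([.581,-.1815],.203,-53.6)
E
```

```text
time_s: 17.05
eef_pos: [0.5811, -0.1813, 0.2042]
orientation: [0.319, 0.63, -0.319, 0.632]
contact_force: [-0.9, 0.9, -2.1]
finger_gap: 0.043
t17.05 pos [ 0.5811 -0.1813  0.2042] jaw -53.58 down [ 0.003 -0.002 -1.   ] F [-0.9  0.9 -2.1] gap 0.043 q [-0.37  0.53  1.78 -0.    0.83  0.56]
  linear cm [ 0.12 -0.02  0.  ] yaw 0.0 alt -180.0
```

```bash
python3 -m creep '{"linear":[[0.1,0,0],[0.2,0,0],[0.2,0,0]],"yaw":[0,0,0]}'
python3 - <<'E'
from go import *
go([.581,-.1815],.203,-53.6)
E
```

```text
time_s: 17.42
eef_pos: [0.5813, -0.1815, 0.2033]
orientation: [0.319, 0.63, -0.319, 0.632]
contact_force: [-2.1, -0.0, 4.2]
finger_gap: 0.0431
t17.43 pos [ 0.5813 -0.1815  0.2033] jaw -53.57 down [ 0.003 -0.002 -1.   ] F [-2.1 -0.   4.2] gap 0.0431 q [-0.37  0.53  1.78 -0.    0.83  0.56]
  linear cm [ 0.03 -0.03 -0.02] yaw 0.0 alt -180.0
```

```bash
python3 -m creep '{"linear":[[0,0.8,0],[0,1.6,0],[0,2.4,0],[0,3.2,0],[0,4,0]],"yaw":[0,0,0,0,0]}'
python3 - <<'E'
from go import *
go([.7,-.0935],.203,-53.6)
shot("wrist","w15")
E
```

```text
time_s: 18.05
eef_pos: [0.6137, -0.1575, 0.2035]
orientation: [0.318, 0.631, -0.319, 0.632]
contact_force: [-5.4, -2.0, 4.3]
finger_gap: 0.0427
t18.05 pos [ 0.6137 -0.1575  0.2035] jaw -53.53 down [ 0.001 -0.002 -1.   ] F [-5.4 -2.   4.3] gap 0.0427 q [-0.32  0.57  1.72 -0.    0.85  0.62]
  linear cm [ 0.04 10.75 -0.02] yaw 0.1 alt -179.9
```

View pics/w15.png

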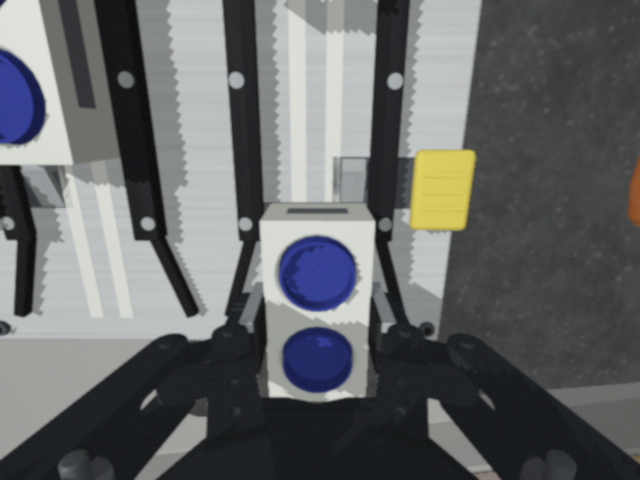

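```bash
python3 -m creep '{"linear":[[0,1,0],[0,2,0],[0,3,0],[0,4,0],[0,5,0]],"yaw":[0,0,0,0,0]}'
python3 - <<'E'
from go import *
go([.7,-.0935],.203,-53.6)
E
```

```text
time_s: 18.73
eef_pos: [0.6552, -0.1268, 0.2037]
orientation: [0.318, 0.63, -0.318, 0.632]
contact_force: [-1.5, -1.4, 2.0]
finger_gap: 0.043
t18.73 pos [ 0.6552 -0.1268  0.2037] jaw -53.53 down [ 0.003 -0.002 -1.   ] F [-1.5 -1.4  2. ] gap 0.043 q [-0.26  0.62  1.63 -0.    0.89  0.68]
  linear cm [ 0.07  5.58 -0.02] yaw 0.1 alt -179.9
```

```bash
python3 -m creep '{"linear":[[0,1.1,0],[0,2.2,0],[0,3.3,0],[0,4.2,0],[0,5,0]],"yaw":[0,0,0,0,0]}'
python3 - <<'E'
from go import *
go([.7,-.0935],.203,-53.6)
c=imaging.get_calibration("wrist");np.save("c16.npy",c)
shot("wrist","w16")
E
```

```text
time_s: 19.35
eef_pos: [0.6953, -0.0973, 0.2036]
orientation: [0.318, 0.631, -0.319, 0.632]
contact_force: [-3.7, -4.2, 4.1]
finger_gap: 0.043
t19.35 pos [ 0.6953 -0.0973  0.2036] jaw -53.51 down [ 0.    -0.003 -1.   ] F [-3.7 -4.2  4.1] gap 0.043 q [-0.2   0.67  1.54 -0.    0.93  0.74]
  linear cm [ 0.06  0.6  -0.03] yaw 0.1 alt -179.9
```

View pics/w16.png

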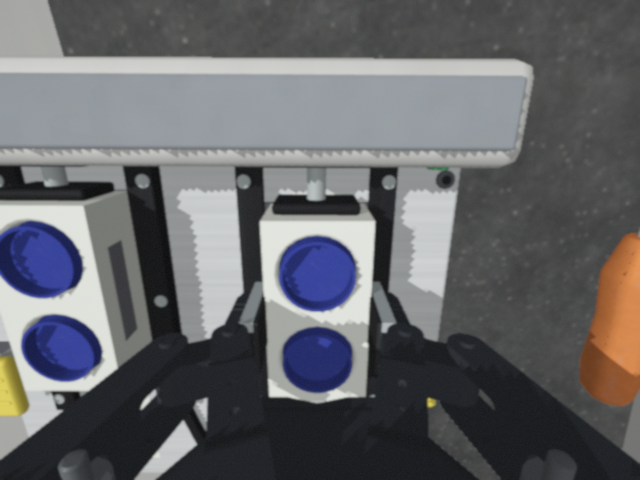

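```bash
python3 -m creep '{"linear":[[0,0.3,0],[0,0.6,0],[0,0.85,0],[0,1.0,0],[0,1.0,0]],"yaw":[0,0,0,0,0]}'
python3 - <<'E'
from go import *
go([.7,-.0935],.203,-53.6)
E
```

```text
time_s: 20.02
eef_pos: [0.7036, -0.0913, 0.2035]
orientation: [0.317, 0.631, -0.319, 0.632]
contact_force: [-4.7, -4.0, 2.9]
finger_gap: 0.0427
t20.02 pos [ 0.7036 -0.0913  0.2035] jaw -53.51 down [-0.    -0.003 -1.   ] F [-4.7 -4.   2.9] gap 0.0427 q [-0.19  0.68  1.52 -0.    0.94  0.75]
  linear cm [ 0.05 -0.42 -0.04] yaw 0.1 alt -179.9
```

```bash
python3 -m creep '{"linear":[[0,0.15,0],[0,0.3,0],[0,0.3,0]],"yaw":[0,0,0]}'
python3 - <<'E'
from go import *
go([.7,-.0935],.203,-53.6)
shot("wrist","w17")
E
```

```text
time_s: 20.4
eef_pos: [0.7053, -0.0903, 0.2035]
orientation: [0.316, 0.632, -0.32, 0.631]
contact_force: [-5.6, -4.9, 5.5]
finger_gap: 0.0432
t20.40 pos [ 0.7053 -0.0903  0.2035] jaw -53.51 down [-0.004 -0.004 -1.   ] F [-5.6 -4.9  5.5] gap 0.0432 q [-0.19  0.69  1.51 -0.01  0.94  0.75]
  linear cm [ 0.05 -0.61 -0.06] yaw 0.1 alt -179.9
```

View pics/w17.png

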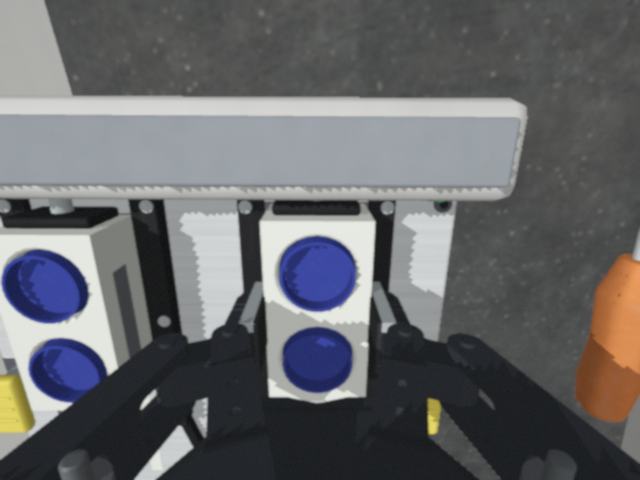

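```bash
python3 -m creep '{"linear":[[0,0,0],[0,0,0],[0,0,0],[0,0,0]],"yaw":[0,0,0,0]}' 0.68 40
python3 - <<'E'
from go import *
go([.7,-.0935],.203,-53.6)
shot("wrist","w18")
E
```

```text
time_s: 20.95
eef_pos: [0.7054, -0.09, 0.2034]
orientation: [0.317, 0.632, -0.32, 0.631]
contact_force: [-0.0, 0.3, 1.0]
finger_gap: 0.0582
t20.95 pos [ 0.7054 -0.09    0.2034] jaw -53.51 down [-0.003 -0.004 -1.   ] F [-0.   0.3  1. ] gap 0.0582 q [-0.19  0.69  1.51 -0.01  0.94  0.75]
  linear cm [ 0.04 -0.65 -0.04] yaw 0.1 alt -179.9
```

View pics/w18.png

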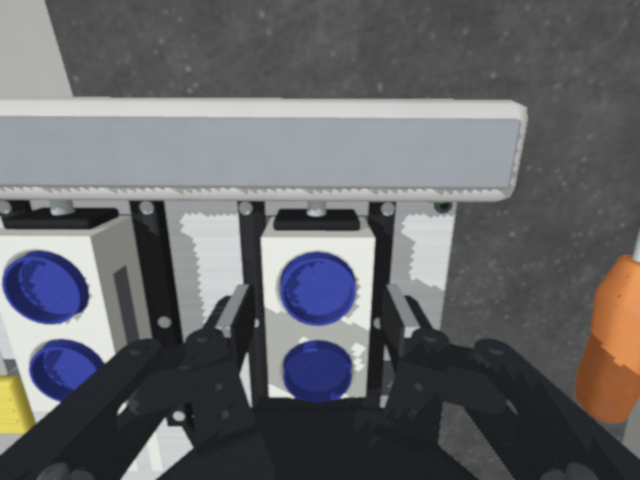

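It sprang back a few mm and now sits level with the loaded cassette, plunger plates at rows 217 and 219, so it is held by the nose. I'll retract and check from above.

```bash
python3 -m creep '{"linear":[[-2,0,0],[-5,0,0],[-9,-1,0],[-12,-3,1],[-15,-6,3]],"yaw":[0,0,0,0,0]}'; python3 -m creep '{"linear":[[0,-4,3],[0,-8,6],[0,-10,7],[0,-10,7]],"yaw":[0,0,0,0]}'
python3 - <<'E'
from go import *
c=imaging.get_calibration("wrist");np.save("c19.npy",c)
go([.7,-.0935],.203,-53.6)
shot("wrist","w19"); shot("top","t19",(240,160,470,333),3.4)
E
```

```text
time_s: 21.62
eef_pos: [0.6756, -0.1488, 0.357]
orientation: [0.316, 0.631, -0.319, 0.632]
contact_force: [1.3, -0.1, 0.4]
finger_gap: 0.0581
time_s: 22.12
eef_pos: [0.6365, -0.2657, 0.3584]
orientation: [0.317, 0.631, -0.32, 0.632]
contact_force: [1.3, -0.2, -0.6]
finger_gap: 0.0583
t22.12 pos [ 0.6365 -0.2657  0.3584] jaw -53.55 down [ 0.    -0.004 -1.   ] F [ 1.3 -0.2 -0.6] gap 0.0583 q [-0.46  0.47  1.51 -0.    1.16  0.48]
  linear cm [ 15.47  15.37 -10.13] yaw 0.1 alt -179.9
```

View pics/w19.png

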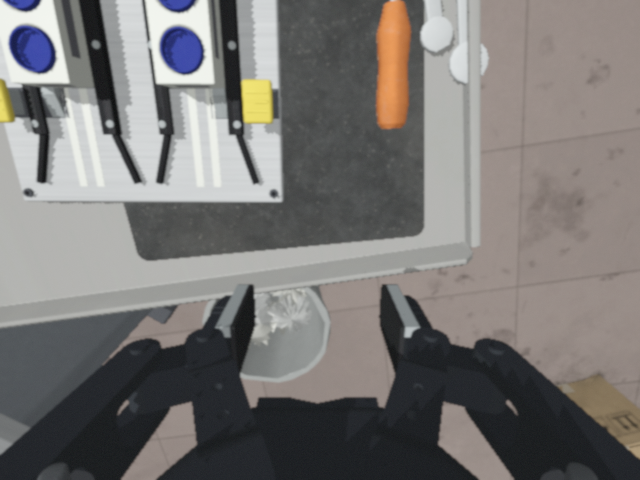

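View pics/t19.png

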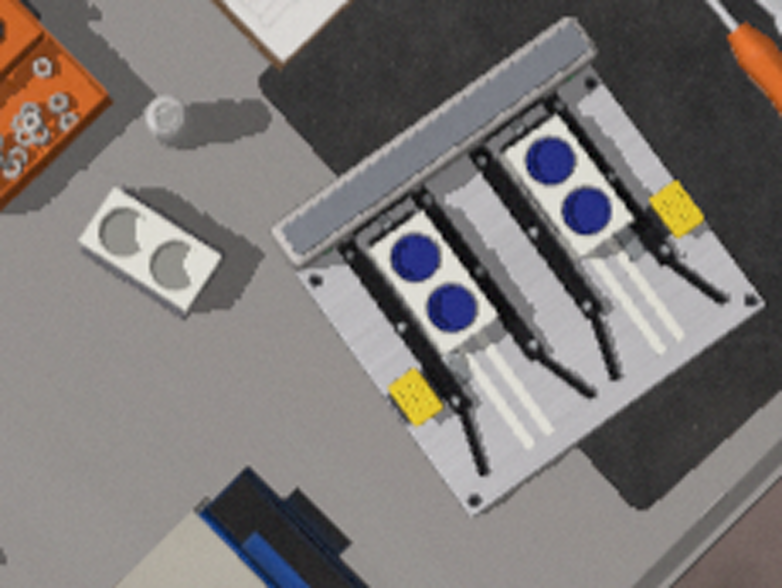

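Run:
```python
from rig import manip
print(manip.finish_job())
```

```text
the job is handed in; nothing more can be done
None
```

The job is handed in: the full cassette is in the freed right bay and the spent one is flat on the table. I handed in at about 22 s of the 67 s allowed, and the system gave no verdict.

- **Spent cassette:** I pressed the right bay's yellow pad and the cassette sprang out about 25 mm. I pulled it clear of the rails and set it down on the bare table left of the dock, next to where the full one stood.
- **Full cassette:** I carried it level to the right bay and pushed it about 4–6 mm past the locked position (my pose estimate, good to a few mm), with about 7 N of force. When I let go, it sprang back only a few mm and stayed, with the gripper clear.

**Last checks, from the top and wrist cameras:**
- The inserted cassette's back corner is within about 1 px (2–3 mm) of where the spent one had been locked, and it lines up with the loaded cassette.
- The right pad is back at its starting pixel, so the latch looks to be up. I had no direct reading of the latch position.
- The left bay's cassette and the vial look unmoved. The beaker lay outside the last crop, but nothing came near it.
- The arm stands clear, touching nothing.

**Disagreement:** the top and wrist cameras placed the dock about 4 mm apart. I used their average and corrected sideways at the mouth by sight.

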